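# Lay the fitting mandrel on the sloping bench rest

### The job

Only one of the three steel mandrels in the wooden rack properly fits the sloping rest: it goes between the two end stops and lies on both notched saddles. Take that one, lower it in hand, tilted to the slope, into both saddles (do not drop it in) with its lower end right up against the lower stop, and let go. Leave the other two mandrels in the rack and everything else on the bench where it is.

Things in the scene. Friction and masses are not known exactly. Their poses are not given: they have to be found in the camera images.
- mandrel_short: plain steel cylinder, 28 mm diameter, 130 mm long, about 280 g, lying level in one of the three places of the rack (which one varies); origin at its centre, x along its length (the two ends are alike, and it may have rolled about x)
- mandrel_middle: plain steel cylinder, 28 mm diameter, 160 mm long, about 340 g, lying level in one of the three places of the rack (which one varies); origin at its centre, x along its length (the two ends are alike, and it may have rolled about x)
- mandrel_long: plain steel cylinder, 28 mm diameter, 190 mm long, about 400 g, lying level in one of the three places of the rack (which one varies); origin at its centre, x along its length (the two ends are alike, and it may have rolled about x)
- rack: fixed wooden storage rack, base board 130 x 216 mm, 10 mm thick; origin at the centre of its underside, z up. Two notched rails across it (12 mm thick, at x = -42 and +42 mm) hold three mandrels lying along x at y = -78, 0 and +78 mm, their axes 50 mm above the bench; between the rails is 72 mm of free room for fingers, down to the base board
- rest: fixed sloping wooden rest, base board 200 x 100 mm, 12 mm thick; origin at the centre of its underside, z up; the slope climbs towards its +x, roughly away from the robot. It carries the cradle on two legs
- cradle: narrow bed fixed on the rest, sloping at 30 degrees. Origin: where the axis of a seated mandrel meets the inner face of the lower end stop, 85 mm above the bench; x runs up the slope along that axis, y is level, z square to the slope, upward. Lower stop face at x = 0, upper at x = 168 mm; stops 30 mm wide, rising 5 mm above the axis. A seated mandrel's axis has y = z = 0. Bed top at z = -41 mm
- saddle_low (a point): lower saddle, a 90-degree V notch 12 mm thick, 42 mm wide over its lips, which are level with the seated mandrel's axis; the point lies on that axis, at cradle x = 30 mm
- saddle_high (a point): upper saddle, same shape as the lower; the point lies on the seated mandrel's axis, at cradle x = 140 mm. Between the saddles the bar is free for the fingers over 98 mm
- bench_block: loose steel block 50 x 50 x 25 mm, a bystander; origin at the centre of its underside
- hammer: loose hammer 220 mm long lying on the bench, a bystander; handle to its -x
- cup: loose white cup, 72 mm across, 85 mm high, a bystander; origin at the centre of its underside
- pin_board: loose wooden board 80 x 110 x 18 mm, a bystander; origin at the centre of its underside
Mind the look-alikes: they are no part of the job. Leave any blue look-alike of the mandrel_middle alone. Leave any green look-alike of the rest alone.

How it is judged:
By the outcome, as a careful person would: the job done as asked, in the order asked, and still so for the second after the job is handed in, with the robot touching nothing.
It also fails if it takes over 48 s, if anything falls off the work surface, if the arm or the gripper's body presses on something with over 40 N, if the wrist force passes 120 N, or if a joint passes its speed limit or range.

### The arm

A 7-joint arm with a two-finger parallel gripper is mounted at the origin on the work surface. World frame = base frame: x ahead of the robot, y to its left, z up, the work surface at z = 0. Lengths are in m, angles in rad, forces in N, time in s.
With the tool pointing down it reaches from about 0.425 to 0.875 m from the base axis. Payload 9.9 kg.
Tool frame: the origin (TCP) lies midway between the tips of the shut fingers; the grasp point (between the pads) lies 19 mm behind it; z points along the fingers, y is the line along which they close (so a half turn about z gives the same grasp; the last joint's range is limited). The gripper opens to 85 mm and grips with 20 to 120 N. Pads are 22 mm wide; open, the fingers measure 114 mm over their backs; the gripper's body (76 mm by 85 mm) begins 54 mm behind the grasp point. The pads swing forward as they close: fully open they stand 13 mm farther back than shut.
Start: joints at [-1.374, 0.576, 0.025, 1.437, -0.015, 1.129, -0.057], TCP at [0.187, 0.649, 0.194] pointing down, gripper open.
Joint ranges: [-2.76, 2.76], [-0.34, 2.15], [-1.52, 1.57], [0.19, 2.46], [-1.09, 4.23], [0.17, 1.99], [-2.82, 2.82]. Speed limits (rad/s): [2.22, 2.22, 3.01, 3.01, 3.14, 3.14, 3.14].

### API

Orientations are given as a unit quaternion [w, x, y, z].
In Python, from rig import arm, snapshot, calibration gives the robot as it stands.
- The arm moves only by the tool apply_moves, never from a script. Its argument "deltas" is a list of rows, each a list of 7 numbers: the shift along the tool's x, y, z normalised to -1 to 1, where 1 is 0.3 m, then the turn, a rotation vector about the tool's x, y, z normalised to -1 to 1, where 1 is pi/2 rad, then the opening, from -1 (shut) to 1 (fully open). A call has 1 to 10 rows; each row is the pose to reach, as a shift and turn from the pose commanded when the call began, along the tool's axes at that moment; what a row does not reach only later rows make up. A row lasts 1/12 s, in which the tool goes at most 41.7 mm and 7.16 degrees, less where a joint would pass 70% of its speed; a pose out of reach is approached as far as the arm can. A call with a number of a shift or a turn outside -1 to 1 is refused whole. A call with a gripper value outside its range is refused whole. The fingers move at their own pace and stop on an object; "force" is the grip in N (left out, the last holds). Time passes only in rows, so rows that repeat a pose let the fingers close. It gives the time, the measured TCP pose, the force, the opening and the grip force at its end, in the units of the state.
- arm.get_obs(): the state, without advancing time (a new reading comes with each control period).
- snapshot(name): name is "scene" or "side" or "wrist"; returns (picture, depth): 400x640x3 uint8, red, green, blue; 400x640 float32, m along the optical axis (not along the pixel's ray), 0 where there is no reading.
- calibration(name): a dict with "vfov" (degrees; the focal length in pixels is half the picture's height over the tangent of half this angle, whatever the lens; pixels are square), "cx", "cy" (the principal point, pixels), "pose" (4x4, takes a point from camera to world coordinates); the wrist camera has in their place "T_tool_cam" (4x4, takes a point from camera to tool coordinates, whose origin is the TCP and whose axes are the flange's). Camera axes: x right, y down, z forward; pixel columns grow to the right and rows downward; lengths in m; the calibration is good to about 2 mm. A picture is of the moment at which its call begins: read the wrist's pose just before it. calibration takes no time and is no camera call.
- arm.finish_job(): hands the job in; it is judged then, once.
The state is a dict: "clock": time; "joints": joint angles; "qvel": joint speeds; "joint_torque": joint torques, N m; "tcp_pos": TCP position; "ee_rot": TCP orientation; "ft_force": force on the tool from outside, world axes, zero at the start; "torque": the same for the moment, N m; "width": finger opening in m; "gripper_force": force on a finger pad.
Only numpy, scipy, OpenCV 4.12 (cv2) and the standard library are available. Lean on these libraries where they do the work, as an engineer would, in place of code of your own. Each camera call takes 0.05 s, during which the arm holds its last target. There are 200 camera calls.

## Working session

There is one attempt and no reset: what is moved stays moved. The work goes in short steps, Python scripts to look and compute and a tool call to move; the robot and the scene stay as the last step left them, time stands still between calls to the robot, and variables do not carry over. Pictures are saved under pics/ and viewed, at most 10 in all, crops included, and the job is handed in when it is done.

Besides the shell and the picture viewer there is one more tool, called after "Call:" in YAML: its name, and indented under it one key for each argument. apply_moves: Moves the arm, as the interface text tells. Scaled input: -1 to 1 covers 0.3 m each way for a shift and pi/2 rad each way for a turn. Its arguments: {"type":"object","properties":{"deltas":{"type":"array"},"force":{"type":"number"}},"required":["deltas"]}

```bash
mkdir -p pics
python3 - <<'E'
from rig import arm,snapshot,calibration
import cv2,numpy as np
for n in ["scene","side"]:
    p,d=snapshot(n); cv2.imwrite(f"pics/{n}0.png",p[:,:,::-1]); np.savez(f"{n}0.npz",p=p,d=d)
    c=calibration(n); print(n,c, (d>0).mean())
print(calibration("wrist"))
o=arm.get_obs(); print(o)
E
```

```text
scene {'vfov': 55.553774057736504, 'cx': 320.84694684418935, 'cy': 205.51003068458616, 'pose': array([[ 0.86191703,  0.37848285, -0.33741631,  0.85833054],
       [ 0.50687796, -0.66045387,  0.55396337, -0.53593673],
       [-0.01318227, -0.64849936, -0.76110105,  0.90735704],
       [ 0.        ,  0.        ,  0.        ,  1.        ]])} 0.99621484375
side {'vfov': 53.95939560281827, 'cx': 314.20187751278297, 'cy': 200.72230045038552, 'pose': array([[-0.78821235, -0.41949771,  0.45026988, -0.00804341],
       [-0.61528725,  0.52298194, -0.58984022,  0.72580556],
       [ 0.01195361, -0.74196466, -0.67033242,  0.95298938],
       [ 0.        ,  0.        ,  0.        ,  1.        ]])} 0.9960234375
{'vfov': 65.17696281086948, 'cx': 327.00863984107025, 'cy': 196.24862471980612, 'T_tool_cam': array([[ 4.89693276e-04, -9.46819614e-01, -3.21764478e-01,
         8.25668560e-02],
       [ 9.99999835e-01,  3.67468196e-04,  4.40592762e-04,
         1.18203418e-03],
       [-2.98923656e-04, -3.21764641e-01,  9.46819638e-01,
        -1.80233655e-01],
       [ 0.00000000e+00,  0.00000000e+00,  0.00000000e+00,
         1.00000000e+00]])}
{'clock': 0.1, 'joints': array([-1.37380595,  0.57646561,  0.02482972,  1.43781194, -0.01499489,
        1.12898465, -0.05652383]), 'qvel': array([ 0.00086228,  0.00021944,  0.00153842, -0.00423455, -0.00062115,
       -0.00017217, -0.00213493]), 'joint_torque': array([ 6.48455461e-03, -7.67311120e+01,  2.25786656e+00, -2.86607963e+01,
        1.57772476e-02,  8.60704895e-03,  2.11601808e-06]), 'tcp_pos': array([0.18691464, 0.64813604, 0.19342096]), 'ee_rot': array([-6.84849363e-05,  1.39921612e-01,  9.90162305e-01, -7.39459370e-04]), 'ft_force': array([0.11018214, 0.50450355, 1.14081858]), 'torque': array([-3.94448166e-05, -1.40583176e-02, -2.54317331e-02]), 'gripper_force': 0.0, 'width': 0.08568199003270098}
```

View pics/scene0.png

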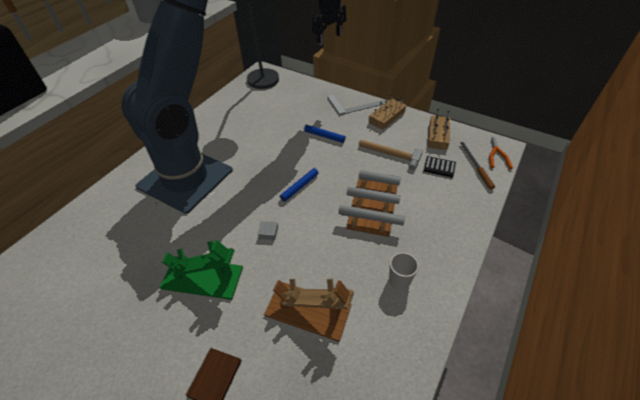

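View pics/side0.png

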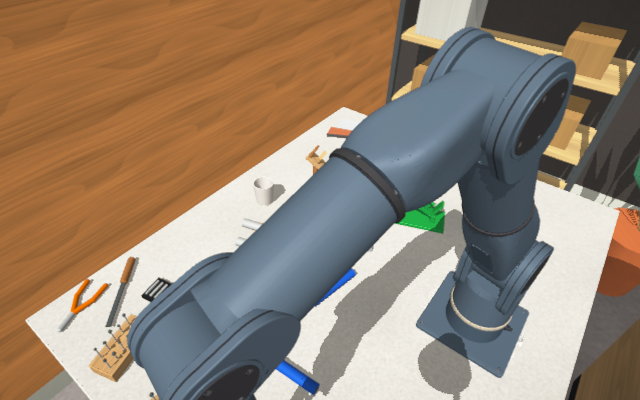

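Scene view: three grey bars in the brown rack at about (380,178), (373,196) and (371,215). The wooden rest is at (310,300). Look-alikes are the blue bars at (324,133) and (299,184) and the green rest at (203,270). In the side view the arm hides most of the bench. Next I measure from the scene depth.

```bash
cat > h.py <<'E'
import numpy as np,cv2
from rig import calibration
from scipy.spatial.transform import Rotation as R
def Rq(q): return R.from_quat([q[1],q[2],q[3],q[0]]).as_matrix()
def cloud(d,c,T):
    f=200/np.tan(np.radians(c["vfov"])/2)
    v,u=np.mgrid[:400,:640]
    P=np.stack([(u-c["cx"])/f*d,(v-c["cy"])/f*d,d],-1)
    return P@T[:3,:3].T+T[:3,3]
def wT(o,c):
    T=np.eye(4);T[:3,:3]=Rq(o["ee_rot"]);T[:3,3]=o["tcp_pos"]; return T@c["T_tool_cam"]
def bars(P,m):
    n,l,s,_=cv2.connectedComponentsWithStats(m.astype(np.uint8))
    for i in range(1,n):
        if s[i,4]<60: continue
        q=P[l==i]; (c,sz,a)=cv2.minAreaRect(q[:,:2].astype(np.float32)*1000)
        print("bar px",s[i],"c",np.round(c,1),"size",np.round(sz,1),"ang",round(a,2),"ztop",np.percentile(q[:,2],[50,95]).round(4))
E
python3 - <<'E'
from h import *
z=np.load("scene0.npz");c=calibration("scene");P=cloud(z["d"],c,c["pose"]);p=z["p"]
hsv=cv2.cvtColor(p,cv2.COLOR_RGB2HSV)
u0=np.zeros((400,640),bool)
g=u0.copy();g[160:240,330:415]=1
bars(P,g&(hsv[...,1]<60)&(P[...,2]>.045)&(P[...,2]<.08))
for nm,w in [("rack",(165,240,340,410)),("rest",(270,340,260,360))]:
    m=u0.copy();m[w[0]:w[1],w[2]:w[3]]=1
    m&=(hsv[...,1]>80)&(P[...,2]>.003)
    q=P[m]; r=cv2.minAreaRect(q[q[:,2]<.018][:,:2].astype(np.float32)*1000); print(nm,r,q[:,2].max(), m.sum())
for nm,(v,u) in dict(cup=(265,403),block=(229,268),hammer=(150,390),pinb=(375,214),green=(270,203)).items(): print(nm,P[v,u].round(3))
E
```

```text
bar px [358 170  43  15 349] c [577.9 278.9] size [129.9  38.2] ang 18.71 ztop [0.0604 0.0661]
bar px [346 187  54  17 470] c [591.5 206.3] size [160.   41.6] ang 16.86 ztop [0.0607 0.0657]
bar px [338 205  67  21 617] c [620.  132.3] size [189.8  40.1] ang 16.82 ztop [0.0609 0.0659]
rack ((598.770751953125, 198.90951538085938), (127.50523376464844, 212.64376831054688), 16.760480880737305) 0.9073570352653285 1343
rest ((605.5266723632812, -196.16189575195312), (198.52989196777344, 100.84005737304688), 10.765503883361816) 0.9073570352653285 3520
cup [0.766 0.027 0.037]
block [ 0.38  -0.048  0.025]
hammer [0.547 0.444 0.025]
pinb [ 0.509 -0.437  0.017]
green [ 0.346 -0.267  0.086]
```

Bar lengths come out at 130, 160 and 190 mm. The 160 mm bar, in the middle place at pixel (373,196), is the one: 168 mm between stops rules out the long bar, and the short one can't span both saddles. I'll move above the rack and check it up close.

Call:
apply_moves:
  deltas:
    - [-0.86,-0.53,-0.2,0,0,0.8,1]
    - [-0.86,-0.53,-0.2,0,0,0.8,1]
    - [-0.86,-0.53,-0.2,0,0,0.8,1]
    - [-0.86,-0.53,-0.2,0,0,0.8,1]
    - [-0.86,-0.53,-0.2,0,0,0.8,1]
    - [-0.86,-0.53,-0.2,0,0,0.8,1]
    - [-0.86,-0.53,-0.2,0,0,0.8,1]
    - [-0.86,-0.53,-0.2,0,0,0.8,1]
    - [-0.86,-0.53,-0.2,0,0,0.8,1]
    - [-0.86,-0.53,-0.2,0,0,0.8,1]

```text
clock: 0.93
tcp_pos: [0.3923, 0.4226, 0.2545]
ee_rot: [0.0, 0.696, 0.718, 0.0]
ft_force: [-0.4, -0.0, 0.3]
width: 0.085
gripper_force: 0.0
```

```bash
cat >> h.py <<'E'
def tool(yaw,tilt=0):
    # tool x up the slope (yaw, deg), tool z = down, square to the slope
    a,t=np.radians([yaw,tilt]); x=np.array([np.cos(a)*np.cos(t),np.sin(a)*np.cos(t),np.sin(t)])
    z=-np.array([-np.cos(a)*np.sin(t),-np.sin(a)*np.sin(t),np.cos(t)])
    return np.stack([x,np.cross(z,x),z],1)
def delta(pos,Rt):
    from rig import arm
    o=arm.get_obs(); R0=Rq(o["ee_rot"])
    print("t",round(o["clock"],2),"tcp",o["tcp_pos"].round(4),"q",o["joints"].round(2),"w",round(o["width"],4),"F",o["ft_force"].round(1))
    print("shift",(R0.T@(np.array(pos)-o["tcp_pos"])/.3).round(3),"turn",(R.from_matrix(R0.T@Rt).as_rotvec()/(np.pi/2)).round(3))
E
python3 -c "
from h import *
delta([.592,.203,.26],tool(16.8))"
```

```text
t 0.93 tcp [0.3923 0.4226 0.2545] q [-1.16  0.4   0.39  1.62 -0.16  1.15 -0.71] w 0.085 F [-0.4 -0.   0.3]
shift [-0.752  0.643 -0.018] turn [ 0.    -0.     0.833]
```

Call:
apply_moves:
  deltas:
    - [-0.75,0.64,-0.02,0,0,0.83,1]
    - [-0.75,0.64,-0.02,0,0,0.83,1]
    - [-0.75,0.64,-0.02,0,0,0.83,1]
    - [-0.75,0.64,-0.02,0,0,0.83,1]
    - [-0.75,0.64,-0.02,0,0,0.83,1]
    - [-0.75,0.64,-0.02,0,0,0.83,1]
    - [-0.75,0.64,-0.02,0,0,0.83,1]
    - [-0.75,0.64,-0.02,0,0,0.83,1]
    - [-0.75,0.64,-0.02,0,0,0.83,1]
    - [-0.75,0.64,-0.02,0,0,0.83,1]

```text
clock: 1.77
tcp_pos: [0.5922, 0.2057, 0.2597]
ee_rot: [0.0, 0.985, 0.175, -0.0]
ft_force: [-0.7, -0.3, -0.2]
width: 0.0852
gripper_force: 0.0
```

Call:
apply_moves:
  deltas:
    - [0,0,0,0,0,0.03,0.5]
    - [0,0,0,0,0,0.03,0.5]
    - [0,0,0,0,0,0.03,0.5]

```text
clock: 2.02
tcp_pos: [0.5915, 0.2073, 0.2598]
ee_rot: [0.0, 0.988, 0.157, -0.0]
ft_force: [-0.1, 0.3, -0.2]
width: 0.0636
gripper_force: 0.0
```

Run:
```python
from h import *
from rig import arm,snapshot
o=arm.get_obs(); p,d=snapshot("wrist"); cv2.imwrite("pics/w1.png",p[:,:,::-1]); np.savez("w1.npz",p=p,d=d)
c=calibration("wrist");P=cloud(d,c,wT(o,c))
hsv=cv2.cvtColor(p,cv2.COLOR_RGB2HSV)
bars(P,(hsv[...,1]<60)&(P[...,2]>.048)&(P[...,2]<.075)&(d>0))
m=(hsv[...,1]>80)&(P[...,2]>.005)&(P[...,2]<.015)&(d>0)&(np.hypot(P[...,0]-.6,P[...,1]-.2)<.15)
print(cv2.minAreaRect(P[m][:,:2].astype(np.float32)*1000))
delta([.592,.203,.26],tool(16.8))
```

```text
bar px [518  34  36  64 663] c [765.7  19.6] size [65.3 29.1] ang 22.8 ztop [0.0622 0.074 ]
bar px [ 549   34   45   62 1307] c [779.5 -12.8] size [61.8 34.8] ang 24.77 ztop [0.0625 0.0739]
bar px [ 378   74   37  155 3417] c [623.5 129.6] size [190.   27.4] ang 16.78 ztop [0.0623 0.0648]
bar px [ 321   92   26  129 2731] c [595.2 202.2] size [159.5  27.7] ang 16.76 ztop [0.0625 0.0649]
bar px [ 257   96   26  107 2298] c [580.5 278.9] size [130.4  26.9] ang 16.91 ztop [0.0625 0.065 ]
((599.1744384765625, 203.78433227539062), (129.35704040527344, 215.50856018066406), 16.80172348022461)
t 2.07 tcp [0.5915 0.2073 0.2599] q [-0.84  0.55  0.75  1.49 -0.38  1.26 -1.3 ] w 0.0639 F [-0.3  0.   0.3]
shift [-0.003  0.014 -0.   ] turn [0.    0.    0.015]
```

View pics/w1.png

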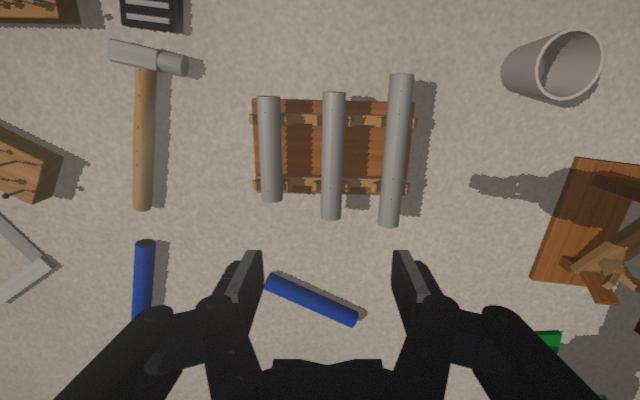

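Wrist view: the middle-place bar at (333,155) measures 159.5 mm, with the 130 mm bar on its left (270,150) and the 190 mm bar on its right (395,150). The choice is confirmed, so I descend and grip at its centre.

Call:
apply_moves:
  deltas:
    - [0.007,0.02,0.0,0,0,0.015,0.5]
    - [0.007,0.02,0.12,0,0,0.015,0.5]
    - [0.007,0.02,0.24,0,0,0.015,0.5]
    - [0.007,0.02,0.36,0,0,0.015,0.5]
    - [0.007,0.02,0.48,0,0,0.015,0.5]
    - [0.007,0.02,0.58,0,0,0.015,0.5]
    - [0.007,0.02,0.66,0,0,0.015,0.5]
    - [0.007,0.02,0.72,0,0,0.015,0.5]
    - [0.007,0.02,0.765,0,0,0.015,0.5]
    - [0.007,0.02,0.765,0,0,0.015,0.5]

```text
clock: 2.9
tcp_pos: [0.5941, 0.2014, 0.0279]
ee_rot: [0.0, 0.99, 0.144, -0.002]
ft_force: [0.1, -0.5, 0.6]
width: 0.0639
gripper_force: 0.0
```

```bash
python3 -c "
from h import *
delta([.5952,.2022,.030],tool(16.78))"
```

```text
t 2.9 tcp [0.5941 0.2014 0.0279] q [-0.75  0.77  0.59  1.76 -0.58  0.8  -1.15] w 0.0639 F [ 0.1 -0.5  0.6]
shift [ 0.004 -0.002 -0.007] turn [ 0.     0.003 -0.002]
```

Call:
apply_moves:
  deltas:
    - [0.003,0,-0.005,0,0,0,0.5]
    - [0.003,0,-0.005,0,0,0,0.0]
    - [0.003,0,-0.005,0,0,0,-0.5]
    - [0.003,0,-0.005,0,0,0,-1]
    - [0.003,0,-0.005,0,0,0,-1]
    - [0.003,0,-0.005,0,0,0,-1]
    - [0.003,0,-0.005,0,0,0,-1]
    - [0.003,0,-0.005,0,0,0,-1]
  force: 70

```text
clock: 3.57
tcp_pos: [0.5965, 0.2024, 0.0323]
ee_rot: [-0.0, 0.989, 0.145, 0.0]
ft_force: [-0.4, 0.5, -0.2]
width: 0.0001
gripper_force: 0.0
```

Call:
apply_moves:
  deltas:
    - [0,0,-0.05,0,0,0,-1]
    - [0,0,-0.15,0,0,0,-1]
    - [0,0,-0.28,0,0,0,-1]
    - [0,0,-0.42,0,0,0,-1]
    - [0,0,-0.55,0,0,0,-1]
    - [0,0,-0.68,0,0,0,-1]
    - [0,0,-0.8,0,0,0,-1]
    - [0,0,-0.8,0,0,0,-1]

```text
clock: 4.23
tcp_pos: [0.5995, 0.2019, 0.2799]
ee_rot: [-0.001, 0.99, 0.144, 0.005]
ft_force: [-0.1, -0.6, 0.5]
width: 0.0
gripper_force: 0.0
```

```bash
python3 -c "
from h import *
delta([.48,-.15,.27],tool(10.8))"
```

```text
t 4.23 tcp [0.5995 0.2019 0.2799] q [-0.84  0.54  0.77  1.45 -0.38  1.29 -1.32] w 0.0 F [-0.1 -0.6  0.5]
shift [-0.717  1.01   0.025] turn [-0.    -0.007  0.064]
```

The fingers shut on nothing. Looking.

Run:
```python
from h import *
from rig import arm,snapshot
o=arm.get_obs(); p,d=snapshot("wrist"); cv2.imwrite("pics/w2.png",p[:,:,::-1]); np.savez("w2.npz",p=p,d=d)
c=calibration("wrist");P=cloud(d,c,wT(o,c))
hsv=cv2.cvtColor(p,cv2.COLOR_RGB2HSV)
bars(P,(hsv[...,1]<60)&(P[...,2]>.048)&(P[...,2]<.075)&(d>0))
p,d=snapshot("scene"); cv2.imwrite("pics/s2.png",cv2.resize(p[100:300,250:450,::-1],(600,600)))
```

```text
bar px [ 0 12 26 10 61] c [652.1 599.7] size [ 7.9 28.8] ang 8.05 ztop [0.0645 0.0749]
bar px [ 529   39   40   59 1063] c [779.  -13.3] size [61.9 35. ] ang 22.55 ztop [0.0624 0.0737]
bar px [499  41  29  59 510] c [765.3  21.6] size [64.3 24.6] ang 19.35 ztop [0.0622 0.0739]
bar px [ 372   80   30  147 3042] c [623.5 129.5] size [190.3  27.3] ang 16.81 ztop [0.0624 0.0648]
bar px [ 316   99   22  122 2448] c [595.1 202.5] size [159.2  26.9] ang 16.63 ztop [0.0626 0.0649]
bar px [ 254  105   27  101 2055] c [580. 280.] size [130.   29.3] ang 16.88 ztop [0.0626 0.0651]
```

View pics/w2.png

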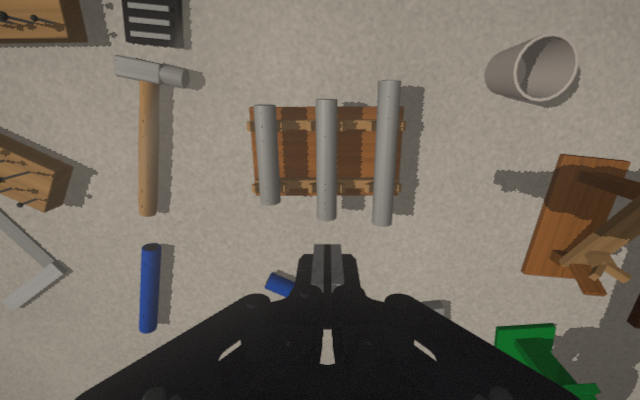

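The bars are undisturbed (middle one at (326,160)) and the fingers are shut, with tips at (328,247). I'll check where the tips really are in the tool frame, using depth.

Run:
```python
from h import *
c=calibration("wrist")
for f in ("w1","w2"):
    z=np.load(f+".npz");T=cloud(z["d"],c,c["T_tool_cam"])
    print(f)
    m=(z["d"]>0)&(z["d"]<.25)
    q=T[m]; i=np.argsort(-q[:,2])[:300]
    print("max z",q[:,2].max(), "front pts", q[i].min(0).round(4),q[i].max(0).round(4))
    for u,v in [(318,247),(328,247),(338,247),(328,260),(328,280),(255,255),(250,290),(400,255)]: print(u,v,z["d"][v,u].round(3),T[v,u].round(4))
```

```text
w1
max z -0.04316038300313335 front pts [-0.0102 -0.0392 -0.0499] [ 0.0125  0.0382 -0.0432]
318 247 0.491 [-0.1498 -0.015   0.2591]
328 247 0.491 [-0.1497  0.0007  0.259 ]
338 247 0.491 [-0.1498  0.0164  0.2592]
328 260 0.5 [-0.1734  0.0007  0.2598]
328 280 0.51 [-0.2097  0.0008  0.2586]
255 255 0.144 [ 0.0118 -0.034  -0.0523]
250 290 0.129 [ 0.0058 -0.0325 -0.0706]
400 255 0.143 [ 0.0123  0.0327 -0.0532]
w2
max z -0.03904128411658961 front pts [ 0.0071 -0.0133 -0.0481] [ 0.0129  0.0126 -0.039 ]
318 247 0.152 [ 0.0116 -0.0052 -0.0441]
328 247 0.15 [ 0.0124 -0.0003 -0.0456]
338 247 0.151 [ 0.0121  0.0045 -0.045 ]
328 260 0.139 [ 0.0125 -0.0003 -0.0579]
328 280 0.125 [ 0.0119 -0.0004 -0.0725]
255 255 0.516 [-0.1739 -0.1195  0.2766]
250 290 0.537 [-0.2415 -0.133   0.2762]
400 255 0.514 [-0.1732  0.1191  0.2756]
```

View pics/s2.png

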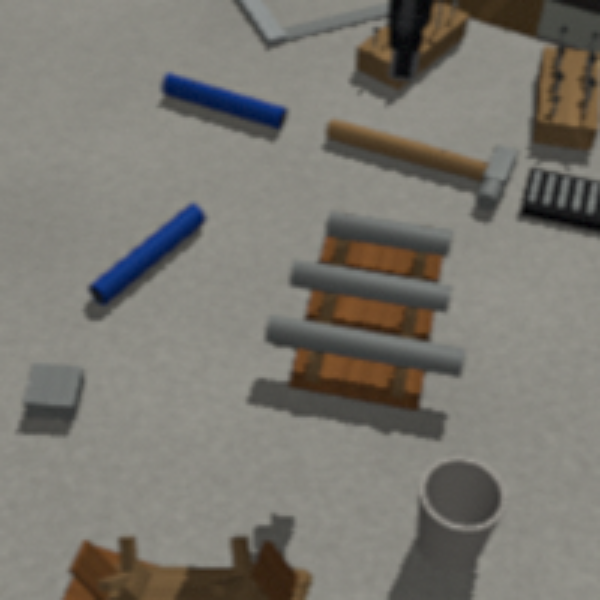

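The wrist camera puts the shut tips about 40 mm behind the reported TCP, so the closing would have happened above the bar. I'll check this independently with the scene camera.

Run:
```python
from h import *
from rig import arm,snapshot
for n in ("scene","side"):
    o=arm.get_obs(); p,d=snapshot(n); c=calibration(n); P=cloud(d,c,c["pose"])
    t=o["tcp_pos"]; m=(np.hypot(P[...,0]-t[0],P[...,1]-t[1])<.035)&(P[...,2]>.12)&(d>0)
    q=P[m]; print(n,t.round(4),m.sum())
    if m.sum():
        i=np.argsort(q[:,2])[:12]; print(q[i].round(4)); vv,uu=np.where(m); print(uu[i],vv[i])
```

```text
scene [0.5971 0.2024 0.2738] 508
[[0.6002 0.1984 0.311 ]
 [0.6026 0.1991 0.3114]
 [0.5925 0.1972 0.312 ]
 [0.5905 0.1956 0.3123]
 [0.5886 0.1937 0.3129]
 [0.5954 0.1965 0.3135]
 [0.6042 0.2008 0.314 ]
 [0.6059 0.1969 0.3142]
 [0.6073 0.1992 0.3163]
 [0.5886 0.1925 0.3167]
 [0.6059 0.2022 0.3168]
 [0.5878 0.194  0.3185]]
[384 385 381 380 379 382 386 386 387 379 387 379] [127 127 126 126 126 126 126 127 126 125 125 124]
side [0.5962 0.2024 0.2722] 667
[[0.5897 0.2066 0.3102]
 [0.5967 0.21   0.3121]
 [0.5845 0.2078 0.3137]
 [0.5868 0.2053 0.3142]
 [0.5865 0.1948 0.3143]
 [0.5856 0.1993 0.3143]
 [0.587  0.2085 0.3161]
 [0.5904 0.2121 0.3167]
 [0.5824 0.2059 0.3168]
 [0.5877 0.2111 0.3175]
 [0.5859 0.1949 0.3179]
 [0.585  0.1995 0.318 ]]
[252 249 253 253 256 255 252 250 254 251 256 255] [183 182 183 182 180 181 182 182 182 182 179 180]
```

Both cameras agree: the tips really sit 39 mm behind the reported TCP. The grasp point is therefore at tool z ≈ -0.060, and I'll use that from here on.

```bash
cat >> h.py <<'E'
G=.060
def gdelta(g,Rt): 
    delta(np.array(g)+G*Rt[:,2],Rt)
E
python3 -c "
from h import *
gdelta([.5952,.2022,.05],tool(16.75))"
```

```text
t 4.43 tcp [0.5958 0.2025 0.2713] q [-0.84  0.55  0.76  1.46 -0.39  1.29 -1.32] w -0.0002 F [ 0.1  0.4 -0.3]
shift [-0.001  0.001  0.938] turn [-0.     0.001 -0.001]
```

Call:
apply_moves:
  deltas:
    - [0,0,0,0,0,0,0.5]
    - [0,0,0.1,0,0,0,0.5]
    - [0,0,0.22,0,0,0,0.5]
    - [0,0,0.34,0,0,0,0.5]
    - [0,0,0.46,0,0,0,0.5]
    - [0,0,0.56,0,0,0,0.5]
    - [0,0,0.64,0,0,0,0.5]
    - [0,0,0.7,0,0,0,0.5]
    - [0,0,0.7,0,0,0,0.5]

```text
clock: 5.18
tcp_pos: [0.5931, 0.2017, 0.0573]
ee_rot: [0.001, 0.989, 0.144, -0.004]
ft_force: [-0.7, 0.1, 0.3]
width: 0.0642
gripper_force: 0.0
```

```bash
python3 -c "
from h import *
gdelta([.5952,.2022,.05],tool(16.75))"
```

```text
t 5.18 tcp [0.5931 0.2017 0.0573] q [-0.77  0.74  0.63  1.73 -0.55  0.86 -1.17] w 0.0642 F [-0.7  0.1  0.3]
shift [0.009 0.    0.224] turn [ 0.     0.005 -0.001]
```

Call:
apply_moves:
  deltas:
    - [0,0,0.05,0,0,0,0.5]
    - [0,0,0.1,0,0,0,0.5]
    - [0,0,0.15,0,0,0,0.5]
    - [0,0,0.19,0,0,0,0.5]
    - [0,0,0.22,0,0,0,0.5]
    - [0,0,0.23,0,0,0,0.5]
    - [0,0,0.23,0,0,0,0.5]
    - [0,0,0.23,0,0,0,0.5]

```text
clock: 5.85
tcp_pos: [0.5968, 0.2023, -0.0063]
ee_rot: [-0.0, 0.99, 0.144, 0.0]
ft_force: [0.3, -0.1, -0.0]
width: 0.0642
gripper_force: 0.0
```

```bash
python3 -c "
from h import *
gdelta([.5952,.2022,.05],tool(16.75))"
```

```text
t 5.85 tcp [ 0.5968  0.2023 -0.0063] q [-0.73  0.81  0.56  1.78 -0.61  0.73 -1.12] w 0.0642 F [ 0.3 -0.1 -0. ]
shift [-0.005 -0.001  0.012] turn [ 0.    -0.    -0.002]
```

Call:
apply_moves:
  deltas:
    - [-0.005,0,0.01,0,0,0,0.2]
    - [-0.005,0,0.01,0,0,0,-0.2]
    - [-0.005,0,0.01,0,0,0,-0.6]
    - [-0.005,0,0.01,0,0,0,-1]
    - [-0.005,0,0.01,0,0,0,-1]
    - [-0.005,0,0.01,0,0,0,-1]
    - [-0.005,0,0.01,0,0,0,-1]
  force: 70

```text
clock: 6.43
tcp_pos: [0.5951, 0.2018, -0.0093]
ee_rot: [-0.0, 0.99, 0.144, 0.0]
ft_force: [-2.2, -1.7, 5.2]
width: 0.0264
gripper_force: 68.6
```

Gripped. Lifting.

Call:
apply_moves:
  deltas:
    - [0,0,-0.02,0,0,0,-1]
    - [0,0,-0.06,0,0,0,-1]
    - [0,0,-0.12,0,0,0,-1]
    - [0,0,-0.2,0,0,0,-1]
    - [0,0,-0.3,0,0,0,-1]
    - [0,0,-0.42,0,0,0,-1]
    - [0,0,-0.54,0,0,0,-1]
    - [0,0,-0.65,0,0,0,-1]
    - [0,0,-0.7,0,0,0,-1]
    - [0,0,-0.7,0,0,0,-1]

```text
clock: 7.27
tcp_pos: [0.597, 0.2018, 0.2051]
ee_rot: [-0.001, 0.99, 0.144, 0.003]
ft_force: [1.4, -0.2, -1.9]
width: 0.0263
gripper_force: 68.9
```

Run:
```python
from h import *
# stand back (base side) of the rest to view it, level
gdelta([.55,-.12,.33],tool(10.8))
```

```text
t 7.27 tcp [0.597  0.2018 0.2051] q [-0.83  0.59  0.74  1.57 -0.43  1.14 -1.28] w 0.0263 F [ 1.4 -0.2 -1.9]
shift [-0.455  0.983 -0.22 ] turn [-0.    -0.004  0.064]
```

Call:
apply_moves:
  deltas:
    - [-0.05,0.13,-0.1,0,0,0.06,-1]
    - [-0.1,0.26,-0.15,0,0,0.06,-1]
    - [-0.15,0.39,-0.2,0,0,0.06,-1]
    - [-0.2,0.52,-0.2,0,0,0.06,-1]
    - [-0.25,0.65,-0.2,0,0,0.06,-1]
    - [-0.28,0.75,-0.2,0,0,0.06,-1]
    - [-0.3,0.83,-0.2,0,0,0.06,-1]
    - [-0.3,0.83,-0.2,0,0,0.06,-1]
    - [-0.3,0.83,-0.2,0,0,0.06,-1]
    - [-0.3,0.83,-0.2,0,0,0.06,-1]

```text
clock: 8.1
tcp_pos: [0.5796, -0.0616, 0.2593]
ee_rot: [-0.0, 0.995, 0.098, -0.001]
ft_force: [-0.3, -0.0, -3.0]
width: 0.0264
gripper_force: 69.5
```

```bash
python3 - <<'E'
from h import *
from rig import arm,snapshot
for n in ("wrist","scene","side"):
    o=arm.get_obs(); p,d=snapshot(n); np.savez(n[0]+"3.npz",p=p,d=d,t=o["tcp_pos"],q=o["ee_rot"])
    cv2.imwrite(f"pics/{n}3.png",p[:,:,::-1])
    c=calibration(n);P=cloud(d,c,c["pose"] if n!="wrist" else wT(o,c))
    hsv=cv2.cvtColor(p,cv2.COLOR_RGB2HSV)
    near=(d>0)&(np.hypot(P[...,0]-.606,P[...,1]+.196)<.13)&(hsv[...,0]<25)&(hsv[...,1]>60)
    m=near&(P[...,2]>.004)&(P[...,2]<.014); print(n,near.sum())
    if m.sum()>20:print(cv2.minAreaRect(P[m][:,:2].astype(np.float32)*1000))
print(arm.get_obs()["tcp_pos"])
E
python3 -c "
import cv2,numpy as np
a=cv2.imread('pics/wrist3.png');b=cv2.imread('pics/scene3.png')
cv2.imwrite('pics/c3.png',np.hstack([cv2.resize(a,(480,300)),cv2.resize(b[250:350,250:370],(320,300))]))"
```

```text
wrist 14222
((606.703369140625, -194.97036743164062), (199.39637756347656, 99.94535064697266), 10.8842134475708)
scene 3583
((605.3794555664062, -196.4630126953125), (199.1669921875, 99.93882751464844), 10.682332992553711)
side 1703
((605.2469482421875, -196.83790588378906), (201.12339782714844, 106.639892578125), 11.465545654296875)
[ 0.57998458 -0.06066811  0.25961564]
```

View pics/c3.png

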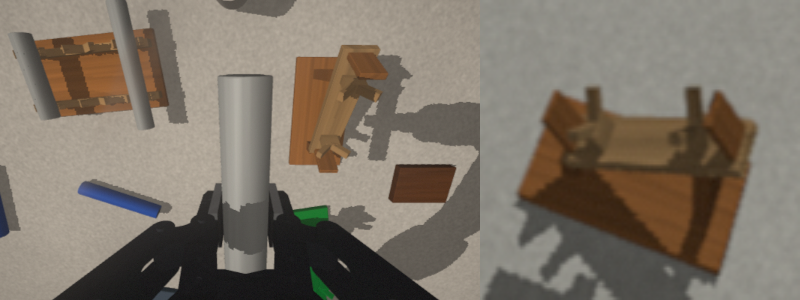

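Wrist view: the bar is held along the fingers at (245,170), and the rest's cradle runs from (325,165) at the low end to (362,55) at the high end. The rest base is at (0.606,-0.196), yaw 10.8°. Next I locate the cradle in slope coordinates.

Run:
```python
from h import *
B=np.array([.6058,-.1957,.085]); 
Rt=tool(10.8,30); C=np.stack([Rt[:,0],-Rt[:,1],-Rt[:,2]],1)
col=[]
for n in ("wrist","scene","side"):
    z=np.load(n[0]+"3.npz");d=z["d"];p=z["p"];c=calibration(n)
    P=cloud(d,c,c["pose"] if n!="wrist" else wT(dict(tcp_pos=z["t"],ee_rot=z["q"]),c))
    hsv=cv2.cvtColor(p,cv2.COLOR_RGB2HSV)
    m=(d>0)&(np.hypot(P[...,0]-.606,P[...,1]+.196)<.15)&(hsv[...,0]<25)&(hsv[...,1]>60)&(P[...,2]>.02)
    q=(P[m]-B)@C*1000
    print(n,m.sum(),"range",q.min(0).round(),q.max(0).round())
    h,_=np.histogram(q[:,2],bins=np.arange(-70,60,4)); print("z'",dict(zip(range(-70,56,4),h)))
    # top-facing points by slab
    for lo,hi in [(-45,-37),(-4,2),(2,9)]:
        s=q[(q[:,2]>lo)&(q[:,2]<hi)]
        if len(s)<5: continue
        h,_=np.histogram(s[:,0],bins=np.arange(-130,130,5)); print(lo,hi,{int(a):int(b) for a,b in zip(np.arange(-130,125,5),h) if b}, "y",np.percentile(s[:,1],[1,50,99]).round(1))
    # orthographic map along slope normal (2px/mm), height coded
    im=np.zeros((300,560,3),np.uint8)
    o=np.argsort(q[:,2]); 
    for a,b,zz in q[o]:
        u,v=int(280+2*a),int(150-2*b)
        if 0<=u<560 and 0<=v<300: cv2.circle(im,(u,v),1,tuple(int(k) for k in cv2.applyColorMap(np.uint8([[np.clip((zz+60)*3.5,0,255)]]),cv2.COLORMAP_JET)[0,0]),-1)
    cv2.imwrite(f"pics/o_{n}.png",im)
a=cv2.imread("pics/o_wrist.png");b=cv2.imread("pics/o_scene.png");cv2.imwrite("pics/o3.png",np.vstack([a,b]))
```

```text
wrist 8717 range [-87. -25. -94.] [167. 147. 253.]
z' {-70: np.int64(16), -66: np.int64(15), -62: np.int64(19), -58: np.int64(16), -54: np.int64(18), -50: np.int64(23), -46: np.int64(20), -42: np.int64(20), -38: np.int64(25), -34: np.int64(24), -30: np.int64(29), -26: np.int64(36), -22: np.int64(15), -18: np.int64(132), -14: np.int64(303), -10: np.int64(344), -6: np.int64(3412), -2: np.int64(249), 2: np.int64(239), 6: np.int64(273), 10: np.int64(295), 14: np.int64(320), 18: np.int64(430), 22: np.int64(428), 26: np.int64(436), 30: np.int64(514), 34: np.int64(389), 38: np.int64(494), 42: np.int64(58), 46: np.int64(0), 50: np.int64(0), 54: np.int64(0)}
-45 -37 {50: 6, 55: 10, 60: 12, 65: 10, 70: 1} y [19.9 20.2 20.7]
-4 2 {-70: 4, -65: 31, -60: 5, -55: 9, -50: 4, -45: 4, -40: 9, -35: 20, -30: 85, -25: 12, -20: 16, -15: 15, -10: 21, -5: 24, 0: 20, 5: 21, 10: 28, 15: 26, 20: 18, 25: 17, 30: 26, 35: 28, 40: 25, 45: 19, 50: 15, 55: 7, 60: 11, 65: 11, 70: 14, 75: 19, 80: 88, 85: 22, 90: 20, 95: 10, 100: 20, 105: 16, 110: 146, 115: 41} y [-19.9   7.3  22. ]
2 9 {-75: 1, -70: 3, -65: 54, -40: 4, -35: 6, -30: 94, -25: 3, 70: 10, 75: 16, 80: 102, 105: 13, 110: 141} y [-13.5   3.4  15.7]Traceback (most recent call last):
  File "<stdin>", line 11, in <module>
    return umr_minimum(a, axis, None, out, keepdims, initial, where)
ValueError: zero-size array to reduction operation minimum which has no identity
```

Run:
```python
from h import *
from rig import snapshot
B=np.array([.6058,-.1957,.085]); 
Rt=tool(10.8,30); C=np.stack([Rt[:,0],-Rt[:,1],-Rt[:,2]],1)
p,d=snapshot("scene"); np.savez("sc3.npz",p=p,d=d)
ims=[]
for n,f in (("wrist","w3"),("scene","sc3")):
    z=np.load(f+".npz");d=z["d"];p=z["p"];c=calibration(n)
    P=cloud(d,c,c["pose"] if n!="wrist" else wT(dict(tcp_pos=z["t"],ee_rot=z["q"]),c))
    hsv=cv2.cvtColor(p,cv2.COLOR_RGB2HSV)
    m=(d>0)&(np.hypot(P[...,0]-.606,P[...,1]+.196)<.15)&(hsv[...,0]<25)&(hsv[...,1]>60)&(P[...,2]>.02)
    q=(P[m]-B)@C*1000
    b=q[(abs(q[:,2]+3)<6)&(abs(q[:,1])<30)]
    A=np.c_[b[:,0],b[:,1],np.ones(len(b))]
    for _ in range(5):
        k=np.linalg.lstsq(A,b[:,2],rcond=None)[0]; e=abs(b[:,2]-A@k)<1.5; A,b=A[e],b[e]
    print(n,"bed fit",k.round(3),len(b),"y",np.percentile(b[:,1],[1,99]).round(1),"x",np.percentile(b[:,0],[1,99]).round(1))
    for nm,x0,x1 in (("lowstop",-85,-45),("sadL",-45,-15),("sadH",65,97),("histop",98,130)):
        s=q[(q[:,0]>x0)&(q[:,0]<x1)&(q[:,2]>5)&(q[:,2]<60)]
        if len(s)<5: print(nm,len(s)); continue
        print(nm,len(s),"x",np.percentile(s[:,0],[2,10,50,90,98]).round(1),"y",np.percentile(s[:,1],[1,50,99]).round(1),"ztop",np.percentile(s[:,2],[98]).round(1))
    im=np.zeros((290,560,3),np.uint8)
    for a,bb,zz in q[np.argsort(q[:,2])]:
        u,v=int(250+2*a),int(145-2*bb)
        if 0<=u<560 and 0<=v<290: cv2.circle(im,(u,v),1,tuple(int(k) for k in cv2.applyColorMap(np.uint8([[np.clip((zz+30)*3.2,0,255)]]),cv2.COLORMAP_JET)[0,0]),-1)
    ims.append(im)
cv2.imwrite("pics/o3.png",np.vstack(ims))
```

```text
wrist bed fit [-0.00e+00 -3.00e-03 -4.51e+00] 3284 y [-20.5  22.4] x [-64.1 117.9]
lowstop 605 x [-68.7 -66.1 -62.3 -61.3 -60.8] y [-13.7   0.2  15.3] ztop [41.8]
sadL 681 x [-37.6 -35.1 -26.6 -25.5 -25. ] y [-22.4  -1.5  25.3] ztop [36.3]
sadH 1141 x [72.4 74.3 82.4 84.4 84.7] y [-22.4  -2.   25.2] ztop [36.3]
histop 1279 x [106.8 108.7 113.8 114.4 114.7] y [-13.6   3.   15.8] ztop [42.2]
scene bed fit [-2.000e-03  8.000e-03 -3.354e+00] 533 y [-22.1  20.8] x [-68.7 116.2]
lowstop 155 x [-71.2 -67.5 -64.4 -62.8 -62.1] y [-15.1  -1.3  14.6] ztop [43.2]
sadL 158 x [-38.6 -36.9 -29.1 -27.1 -25.7] y [-23.5   1.8  22. ] ztop [38.3]
sadH 164 x [70.8 72.9 80.8 82.9 83.5] y [-24.9  -1.4  21.5] ztop [37.]
histop 186 x [105.1 107.9 111.9 113.1 113.6] y [-15.3  -2.5  14.5] ztop [44.]
```

View pics/o3.png

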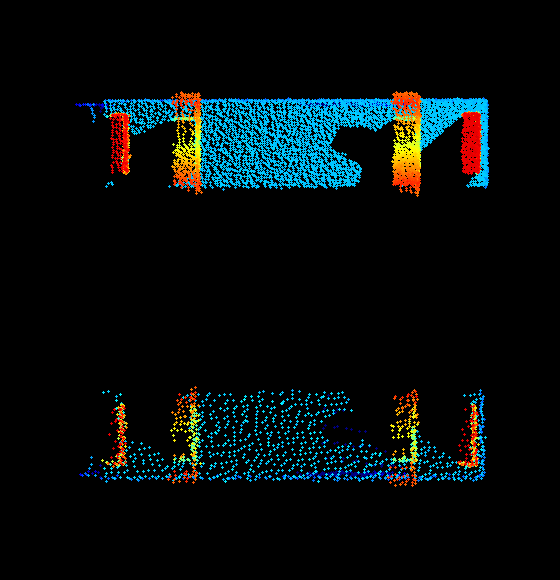

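The map shows the lower stop at (118,140), saddles at (185,140) and (405,140), and the upper stop at (470,140), all consistent with the description. Now I measure the bar in hand and work out the approach.

```bash
cat >> h.py <<'E'
B=np.array([.6058,-.1957,.085]); RT=tool(10.8,30); C=np.stack([RT[:,0],-RT[:,1],-RT[:,2]],1)
O=B+C@np.array([-.0612,.001,.0365])
def inhand(d,p):
    c=calibration("wrist");T=cloud(d,c,c["T_tool_cam"])
    hsv=cv2.cvtColor(p,cv2.COLOR_RGB2HSV)
    m=(d>0)&(d<.26)&(hsv[...,2]>75)&(hsv[...,1]<60)&(abs(T[...,1])<.02)
    q=T[m]*1000; s=q[q[:,0]>15]; 
    print("x",np.percentile(q[:,0],[.5,99.5]).round(1),"y",np.percentile(s[:,1],[1,99]).round(1))
    for a,b in ((15,30),(30,50),(50,70)):
        k=s[(s[:,0]>a)&(s[:,0]<b)]; t=k[abs(k[:,1]-np.median(k[:,1]))<4]; print(a,b,"ztop",np.median(t[:,2]).round(1),"y",np.percentile(k[:,1],[2,98]).mean().round(1))
E
python3 - <<'E'
from h import *
z=np.load("w3.npz"); inhand(z["d"],z["p"]); print("O",O.round(4))
E
```

```text
x [-30.6  80.3] y [-13.6  12. ]
15 30 ztop -73.3 y -0.8
30 50 ztop -73.3 y -0.7
50 70 ztop -73.3 y -0.8
O [ 0.5356 -0.2081  0.086 ]
```

```bash
cat >> h.py <<'E'
E0=np.array([-.0797,-.0008,-.0593])
def ldelta(x,z,y=0.):
    from rig import arm
    delta(O+C@np.array([x,y,z])-RT@E0,RT)
    o=arm.get_obs(); print("end in cradle mm",(C.T@(o["tcp_pos"]+Rq(o["ee_rot"])@E0-O)*1000).round(1))
E
python3 -c "
from h import *
ldelta(.004,.09)"
```

```text
t 8.3 tcp [ 0.58   -0.0608  0.2598] q [-0.47  0.49  0.8   1.6  -0.36  1.21 -0.97] w 0.0263 F [ 0.6 -0.  -3. ]
shift [-0.051  0.457  0.351] turn [-0.002  0.334  0.006]
end in cradle mm [109.2 136.3 206.1]
```

Call:
apply_moves:
  deltas:
    - [-0.01,0.08,0.0,0,0.06,0,-1]
    - [-0.02,0.16,0.0,0,0.13,0,-1]
    - [-0.03,0.24,0.05,0,0.2,0,-1]
    - [-0.04,0.32,0.12,0,0.27,0.003,-1]
    - [-0.05,0.4,0.2,-0.002,0.334,0.006,-1]
    - [-0.051,0.457,0.28,-0.002,0.334,0.006,-1]
    - [-0.051,0.457,0.33,-0.002,0.334,0.006,-1]
    - [-0.051,0.457,0.351,-0.002,0.334,0.006,-1]
    - [-0.051,0.457,0.351,-0.002,0.334,0.006,-1]
    - [-0.051,0.457,0.351,-0.002,0.334,0.006,-1]

```text
clock: 9.13
tcp_pos: [0.5909, -0.2007, 0.1545]
ee_rot: [-0.024, 0.962, 0.088, 0.258]
ft_force: [-0.7, -0.2, -1.4]
width: 0.0262
gripper_force: 69.7
```

Run:
```python
from h import *
from rig import arm,snapshot
ldelta(.004,.03)
o=arm.get_obs(); p,d=snapshot("wrist"); cv2.imwrite("pics/w4.png",p[:,:,::-1]); np.savez("w4.npz",p=p,d=d)
inhand(d,p)
c=calibration("wrist");P=cloud(d,c,wT(o,c))
hsv=cv2.cvtColor(p,cv2.COLOR_RGB2HSV)
m=(d>0)&(hsv[...,0]<25)&(hsv[...,1]>60)
q=(P[m]-O)@C*1000
q=q[(abs(q[:,1])<40)&(q[:,2]>-70)&(q[:,2]<12)&(q[:,0]>-15)&(q[:,0]<185)]
b=q[abs(q[:,2]+41)<5]; print("bed z",np.median(b[:,2]).round(2),"y",np.percentile(b[:,1],[1,99]).round(1))
for nm,x0,x1 in (("lowstop",-15,15),("sadL",18,42),("sadH",128,152),("histop",160,180)):
    s=q[(q[:,0]>x0)&(q[:,0]<x1)&(q[:,2]>-30)]
    if len(s)>20: print(nm,len(s),"x",np.percentile(s[:,0],[2,50,98]).round(1),"y",np.percentile(s[:,1],[1,50,99]).round(1),"z",np.percentile(s[:,2],98).round(1))
```

```text
t 9.13 tcp [ 0.5909 -0.2007  0.1545] q [ 0.32  0.39  0.16  2.11 -1.07  0.42  0.02] w 0.0262 F [-0.7 -0.2 -1.4]
shift [ 0.004 -0.008  0.202] turn [ 0.001  0.    -0.003]
end in cradle mm [ 2.8 -1.9 90.7]
x [-20.6  80.3] y [-13.7  11.2]
15 30 ztop -72.8 y -2.1
30 50 ztop -72.8 y -1.8
50 70 ztop -72.9 y -1.5
bed z -41.24 y [-21.6  21.2]
sadH 78 x [133.5 138.9 145.2] y [22.  23.5 25.1] z -2.0
histop 664 x [167.5 171.3 175.2] y [-15.   -0.1  14.1] z 6.1
```

View pics/w4.png

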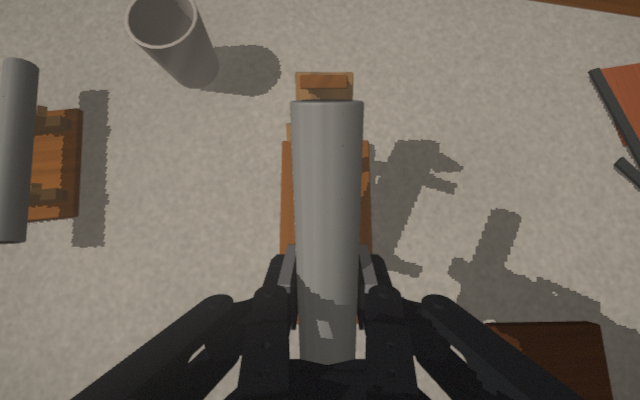

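Wrist view: the bar lies over the cradle, its upper end at (327,100) short of the upper stop at (325,80), and well centred. Joint 5 is near its limit (-1.07 against -1.09), so I'll descend in monitored steps.

Call:
apply_moves:
  deltas:
    - [0.004,-0.004,0.03,0,0,0,-1]
    - [0.004,-0.004,0.07,0,0,0,-1]
    - [0.004,-0.004,0.11,0,0,0,-1]
    - [0.004,-0.004,0.15,0,0,0,-1]
    - [0.004,-0.004,0.18,0,0,0,-1]
    - [0.004,-0.004,0.2,0,0,0,-1]
    - [0.004,-0.004,0.2,0,0,0,-1]
    - [0.004,-0.004,0.2,0,0,0,-1]

```text
clock: 9.85
tcp_pos: [0.6231, -0.1917, 0.1043]
ee_rot: [-0.024, 0.961, 0.091, 0.258]
ft_force: [0.8, -0.0, -2.3]
width: 0.0266
gripper_force: 69.7
```

```bash
python3 -c "
from h import *
ldelta(.004,.006)"
```

```text
t 9.85 tcp [ 0.6231 -0.1917  0.1043] q [ 0.52  0.5  -0.17  2.1  -1.07  0.22  0.02] w 0.0266 F [ 0.8 -0.  -2.3]
shift [-0.008  0.002  0.082] turn [ 0.001 -0.001  0.001]
end in cradle mm [ 6.4  0.5 30.5]
```

Call:
apply_moves:
  deltas:
    - [-0.008,0.002,0.02,0,0,0,-1]
    - [-0.008,0.002,0.04,0,0,0,-1]
    - [-0.008,0.002,0.06,0,0,0,-1]
    - [-0.008,0.002,0.075,0,0,0,-1]
    - [-0.008,0.002,0.075,0,0,0,-1]
    - [-0.008,0.002,0.075,0,0,0,-1]

```text
clock: 10.35
tcp_pos: [0.6322, -0.1928, 0.085]
ee_rot: [-0.025, 0.962, 0.09, 0.256]
ft_force: [-0.1, 0.5, -2.9]
width: 0.0261
gripper_force: 69.7
```

```bash
python3 -c "
from h import *
ldelta(.003,.002)"
```

```text
t 10.35 tcp [ 0.6322 -0.1928  0.085 ] q [ 0.55  0.54 -0.23  2.09 -1.09  0.17  0.04] w 0.0261 F [-0.1  0.5 -2.9]
shift [-0.005 -0.008  0.025] turn [-0.001  0.002 -0.001]
end in cradle mm [ 4.6 -2.3  9.8]
```

Joints 5 and 6 are at their limits here. Rolling the hand about the bar's own axis costs nothing, since the bar is a cylinder, and bends joint 6 away from its limit. I'll lift a little and try that.

```bash
cat >> h.py <<'E'
def rdelta(x,z,roll,y=0.):
    from rig import arm
    Rt=RT@R.from_euler("x",roll,degrees=True).as_matrix()
    delta(O+C@np.array([x,y,z])-Rt@E0,Rt)
    o=arm.get_obs(); R0=Rq(o["ee_rot"]); ax=C.T@R0[:,0]
    print("end in cradle mm",(C.T@(o["tcp_pos"]+R0@E0-O)*1000).round(1),"bar axis err deg",np.degrees(ax[1:]).round(2),"q",o["joints"].round(3)[4:6])
E
python3 -c "
from h import *
rdelta(.004,.05,15)
rdelta(.004,.05,-15)"
```

```text
t 10.35 tcp [ 0.6322 -0.1928  0.085 ] q [ 0.55  0.54 -0.23  2.09 -1.09  0.17  0.04] w 0.0261 F [-0.1  0.5 -2.9]
shift [-0.002 -0.059 -0.141] turn [ 0.166  0.002 -0.001]
end in cradle mm [ 4.6 -2.3  9.8] bar axis err deg [-0.09 -0.16] q [-1.086  0.173]
t 10.35 tcp [ 0.6322 -0.1928  0.085 ] q [ 0.55  0.54 -0.23  2.09 -1.09  0.17  0.04] w 0.0261 F [-0.1  0.5 -2.9]
shift [-0.002  0.043 -0.142] turn [-0.167  0.002 -0.001]
end in cradle mm [ 4.6 -2.3  9.8] bar axis err deg [-0.09 -0.16] q [-1.086  0.173]
```

Call:
apply_moves:
  deltas:
    - [-0.002,0,-0.06,0,0,0,-1]
    - [-0.002,0,-0.13,0,0,0,-1]
    - [-0.002,-0.015,-0.14,0.04,0.002,0,-1]
    - [-0.002,-0.03,-0.141,0.08,0.002,0,-1]
    - [-0.002,-0.045,-0.141,0.12,0.002,0,-1]
    - [-0.002,-0.059,-0.141,0.166,0.002,0,-1]
    - [-0.002,-0.059,-0.141,0.166,0.002,0,-1]

```text
clock: 10.93
tcp_pos: [0.6076, -0.1827, 0.1211]
ee_rot: [-0.15, 0.95, 0.122, 0.244]
ft_force: [0.5, -1.9, -2.0]
width: 0.026
gripper_force: 69.9
```

```bash
python3 -c "
from h import *
rdelta(.004,.01,15)"
```

```text
t 10.93 tcp [ 0.6076 -0.1827  0.1211] q [ 0.61  0.55 -0.09  1.95 -0.92  0.64 -0.03] w 0.026 F [ 0.5 -1.9 -2. ]
shift [0.003 0.025 0.132] turn [ 0.    -0.001 -0.003]
end in cradle mm [ 3.1 -2.7 50.1] bar axis err deg [-0.26 -0.  ] q [-0.919  0.637]
```

Joint 6 is now at 0.64, with plenty of room. Lowering again.

Call:
apply_moves:
  deltas:
    - [0.002,0.005,0.03,0,0,0,-1]
    - [0.002,0.012,0.06,0,0,0,-1]
    - [0.003,0.018,0.09,0,0,0,-1]
    - [0.003,0.022,0.115,0,0,0,-1]
    - [0.003,0.025,0.132,0,0,0,-1]
    - [0.003,0.025,0.132,0,0,0,-1]
    - [0.003,0.025,0.132,0,0,0,-1]

```text
clock: 11.52
tcp_pos: [0.6274, -0.1722, 0.0867]
ee_rot: [-0.15, 0.95, 0.123, 0.244]
ft_force: [-0.1, 0.7, -2.6]
width: 0.0266
gripper_force: 69.9
```

```bash
python3 -c "
from h import *
rdelta(.003,.003,15,-.0003)"
```

```text
t 11.52 tcp [ 0.6274 -0.1722  0.0867] q [ 0.6   0.61 -0.13  1.95 -0.97  0.56  0.02] w 0.0266 F [-0.1  0.7 -2.6]
shift [-0.005  0.018  0.018] turn [-0.    -0.    -0.001]
end in cradle mm [4.5 3.6 9.7] bar axis err deg [-0.11 -0.  ] q [-0.968  0.565]
```

Call:
apply_moves:
  deltas:
    - [-0.003,0.014,0.004,0,0,0,-1]
    - [-0.003,0.014,0.004,0,0,0,-1]
    - [-0.003,0.014,0.004,0,0,0,-1]
    - [-0.003,0.014,0.004,0,0,0,-1]

```text
clock: 11.85
tcp_pos: [0.6284, -0.1767, 0.0849]
ee_rot: [-0.15, 0.95, 0.123, 0.244]
ft_force: [0.3, 0.3, -3.1]
width: 0.0267
gripper_force: 69.9
```

Run:
```python
from h import *
from rig import arm,snapshot
rdelta(.003,.003,15,-.0003)
o=arm.get_obs(); p,d=snapshot("wrist"); cv2.imwrite("pics/w5.png",p[:,:,::-1]); inhand(d,p)
c=calibration("wrist");P=cloud(d,c,wT(o,c)); hsv=cv2.cvtColor(p,cv2.COLOR_RGB2HSV)
q=(P-O)@C*1000
g=(d>0)&(d<.26)&(hsv[...,2]>75)&(hsv[...,1]<60)&(abs(q[...,1])<25)&(q[...,2]>-5)&(q[...,2]<50)
for a,b in ((95,115),(115,135),(135,158)):
    k=q[g&(q[...,0]>a)&(q[...,0]<b)]
    r=cv2.fitEllipse if 0 else None
    A=np.c_[2*k[:,1:],np.ones(len(k))]; s=np.linalg.lstsq(A,(k[:,1:]**2).sum(1),rcond=None)[0]
    print("bar axis y,z",s[:2].round(1),"r",np.sqrt(s[2]+s[0]**2+s[1]**2).round(1))
print("bar top end x",np.percentile(q[g][:,0],99.5).round(1))
w=(d>0)&(hsv[...,0]<25)&(hsv[...,1]>60)&(abs(q[...,1])<30)&(q[...,0]>160)&(q[...,0]<182)&(q[...,2]>-20)&(q[...,2]<12)
print("histop x",np.percentile(q[w][:,0],[2,98]).round(1),"y",np.percentile(q[w][:,1],[1,99]).round(1),"z",np.percentile(q[w][:,2],98).round(1))
```

```text
t 11.85 tcp [ 0.6284 -0.1767  0.0849] q [ 0.6   0.62 -0.13  1.94 -0.97  0.57  0.02] w 0.0267 F [ 0.3  0.3 -3.1]
shift [-0.003  0.002  0.017] turn [ 0.    -0.001 -0.001]
end in cradle mm [ 3.7 -0.9  8. ] bar axis err deg [-0.14  0.03] q [-0.966  0.567]
x [-30.1  80.2] y [-13.7  11.6]
15 30 ztop -72.6 y -1.0
30 50 ztop -72.6 y -1.0
50 70 ztop -72.6 y -1.1
bar axis y,z [0.2 5.6] r 16.7
bar axis y,z [-0.9  7.3] r 14.2
bar axis y,z [-0.7  6.6] r 14.8
bar top end x 163.6
histop x [167.4 175.1] y [-15.5  13.8] z 6.0
```

Bar and stop are aligned to within about 0.5 mm, with a 3.6 mm gap to the lower stop. I'll lower to about 2.5 mm above seating, then slide down the slope to the stop.

Call:
apply_moves:
  deltas:
    - [0,0.001,0.004,0,0,0,-1]
    - [0,0.002,0.008,0,0,0,-1]
    - [0,0.003,0.012,0,0,0,-1]
    - [0,0.004,0.016,0,0,0,-1]
    - [0,0.004,0.016,0,0,0,-1]
    - [0,0.004,0.016,0,0,0,-1]

```text
clock: 12.4
tcp_pos: [0.6309, -0.1757, 0.0803]
ee_rot: [-0.15, 0.95, 0.123, 0.244]
ft_force: [-0.9, 0.3, -2.5]
width: 0.0265
gripper_force: 69.9
```

Call:
apply_moves:
  deltas:
    - [-0.003,0,0,0,0,0,-1]
    - [-0.006,0,0,0,0,0,-1]
    - [-0.008,0,0,0,0,0,-1]
    - [-0.01,0,0,0,0,0,-1]
    - [-0.01,0,0,0,0,0,-1]
    - [-0.01,0,0,0,0,0,-1]

```text
clock: 12.9
tcp_pos: [0.6283, -0.1764, 0.0789]
ee_rot: [-0.15, 0.95, 0.123, 0.244]
ft_force: [-0.0, 0.0, -2.8]
width: 0.0263
gripper_force: 69.9
```

```bash
python3 -c "
from h import *
rdelta(.0,.0,15,-.0005)
from rig import arm
print(C.T@arm.get_obs()['ft_force'])"
```

```text
t 12.9 tcp [ 0.6283 -0.1764  0.0789] q [ 0.61  0.63 -0.14  1.95 -0.97  0.55  0.03] w 0.0263 F [-0.   0.  -2.8]
shift [-0.002  0.002  0.01 ] turn [ 0.    -0.001 -0.001]
end in cradle mm [ 0.7 -0.6  2.9] bar axis err deg [-0.14  0.02] q [-0.975  0.555]
[-1.42247457  0.02827023 -2.46262313]
```

Call:
apply_moves:
  deltas:
    - [-0.0015,0,0,0,0,0,-1]
    - [-0.003,0,0,0,0,0,-1]
    - [-0.003,0,0,0,0,0,-1]
    - [-0.003,0,0,0,0,0,-1]

```text
clock: 13.23
tcp_pos: [0.6275, -0.1764, 0.0785]
ee_rot: [-0.15, 0.95, 0.123, 0.244]
ft_force: [0.1, -0.2, -3.7]
width: 0.0265
gripper_force: 69.9
```

Call:
apply_moves:
  deltas:
    - [0,0.0005,0.002,0,0,0,-1]
    - [0,0.001,0.004,0,0,0,-1]
    - [0,0.0015,0.006,0,0,0,-1]
    - [0,0.0015,0.006,0,0,0,-1]

```text
clock: 13.57
tcp_pos: [0.6285, -0.1761, 0.0767]
ee_rot: [-0.15, 0.95, 0.123, 0.244]
ft_force: [0.4, 0.3, -2.7]
width: 0.0261
gripper_force: 69.9
```

```bash
python3 -c "
from h import *
rdelta(.0,.0,15,-.0005)
from rig import arm
print(C.T@arm.get_obs()['ft_force'])"
```

```text
t 13.57 tcp [ 0.6285 -0.1761  0.0767] q [ 0.61  0.63 -0.14  1.95 -0.98  0.55  0.04] w 0.0261 F [ 0.4  0.3 -2.7]
shift [0.001 0.    0.003] turn [-0.    -0.001 -0.001]
end in cradle mm [-0.2 -0.4  0.8] bar axis err deg [-0.12  0.02] q [-0.977  0.55 ]
[-0.97272776  0.24969541 -2.5910952 ]
```

Call:
apply_moves:
  deltas:
    - [0,0.0005,0.0015,0,0,0,-1]
    - [0,0.001,0.003,0,0,0,-1]
    - [0,0.001,0.003,0,0,0,-1]

```text
clock: 13.82
tcp_pos: [0.6289, -0.1759, 0.0761]
ee_rot: [-0.15, 0.95, 0.123, 0.244]
ft_force: [-1.2, 0.4, -1.4]
width: 0.0264
gripper_force: 70.1
```

Call:
apply_moves:
  deltas:
    - [-0.0015,0,0,0,0,0,-1]
    - [-0.003,0,0,0,0,0,-1]
    - [-0.003,0,0,0,0,0,-1]

```text
clock: 14.07
tcp_pos: [0.6285, -0.176, 0.0759]
ee_rot: [-0.15, 0.95, 0.123, 0.244]
ft_force: [0.9, 2.6, -0.7]
width: 0.0266
gripper_force: 70.1
```

Call:
apply_moves:
  deltas:
    - [0,0.0005,0.0015,0,0,0,-1]
    - [0,0.001,0.003,0,0,0,-1]
    - [0,0.001,0.003,0,0,0,-1]

```text
clock: 14.32
tcp_pos: [0.6286, -0.176, 0.0757]
ee_rot: [-0.15, 0.95, 0.123, 0.244]
ft_force: [-5.3, 1.4, 9.0]
width: 0.0263
gripper_force: 71.2
```

```bash
python3 -c "
from h import *
rdelta(.0,.0,15,-.0005)
from rig import arm
print(C.T@arm.get_obs()['ft_force'])"
```

```text
t 14.32 tcp [ 0.6286 -0.176   0.0757] q [ 0.61  0.63 -0.15  1.95 -0.98  0.55  0.04] w 0.0263 F [-5.3  1.4  9. ]
shift [ 0.002 -0.    -0.   ] turn [-0.    -0.001 -0.001]
end in cradle mm [-0.7 -0.4 -0.2] bar axis err deg [-0.12  0.08] q [-0.98   0.548]
[ 0.18977571  2.35937906 10.306127  ]
```

Seated: about 13 N normal to the slope. Pushing gently down-slope to confirm the stop.

Call:
apply_moves:
  deltas:
    - [-0.002,0,-0.001,0,0,0,-1]
    - [-0.004,0,-0.001,0,0,0,-1]
    - [-0.004,0,-0.001,0,0,0,-1]
    - [-0.004,0,-0.001,0,0,0,-1]

```text
clock: 14.65
tcp_pos: [0.6286, -0.176, 0.0758]
ee_rot: [-0.15, 0.95, 0.123, 0.245]
ft_force: [-0.3, 2.7, 7.0]
width: 0.0262
gripper_force: 70.5
```

```bash
python3 -c "
from h import *
rdelta(.0,.0,15,-.0005)
from rig import arm
print(C.T@arm.get_obs()['ft_force'])"
```

```text
t 14.65 tcp [ 0.6286 -0.176   0.0758] q [ 0.61  0.63 -0.15  1.95 -0.98  0.55  0.04] w 0.0262 F [-0.3  2.7  7. ]
shift [ 0.002 -0.    -0.   ] turn [-0.    -0.002 -0.001]
end in cradle mm [-0.7 -0.4 -0.3] bar axis err deg [-0.1   0.16] q [-0.982  0.546]
[3.73142967 2.69265944 5.96678031]
```

Call:
apply_moves:
  deltas:
    - [-0.003,0,0,0,0,0,-1]
    - [-0.006,0,0,0,0,0,-1]
    - [-0.008,0,0,0,0,0,-1]
    - [-0.008,0,0,0,0,0,-1]
    - [-0.008,0,0,0,0,0,-1]

```text
clock: 15.07
tcp_pos: [0.6287, -0.176, 0.0759]
ee_rot: [-0.15, 0.949, 0.124, 0.246]
ft_force: [6.7, 3.5, 8.6]
width: 0.026
gripper_force: 70.4
```

Run:
```python
from h import *
from rig import arm,snapshot
rdelta(.0,.0,15,-.0005)
print(C.T@arm.get_obs()['ft_force'])
p,d=snapshot("wrist"); inhand(d,p)
p,d=snapshot("scene"); cv2.imwrite("pics/s6.png",cv2.resize(p[250:350,250:370,::-1],(720,600),interpolation=cv2.INTER_CUBIC))
```

```text
t 15.07 tcp [ 0.6287 -0.176   0.0759] q [ 0.62  0.63 -0.15  1.95 -0.99  0.54  0.05] w 0.026 F [6.7 3.5 8.6]
shift [ 0.001  0.    -0.   ] turn [-0.    -0.004  0.   ]
end in cradle mm [-0.7 -0.4 -0.5] bar axis err deg [-0.07  0.34] q [-0.986  0.543]
[10.62719502  2.19078601  3.84464152]
x [-29.9  80.3] y [-13.7  11.7]
15 30 ztop -72.5 y -1.0
30 50 ztop -72.4 y -1.0
50 70 ztop -72.3 y -1.0
```

View pics/s6.png

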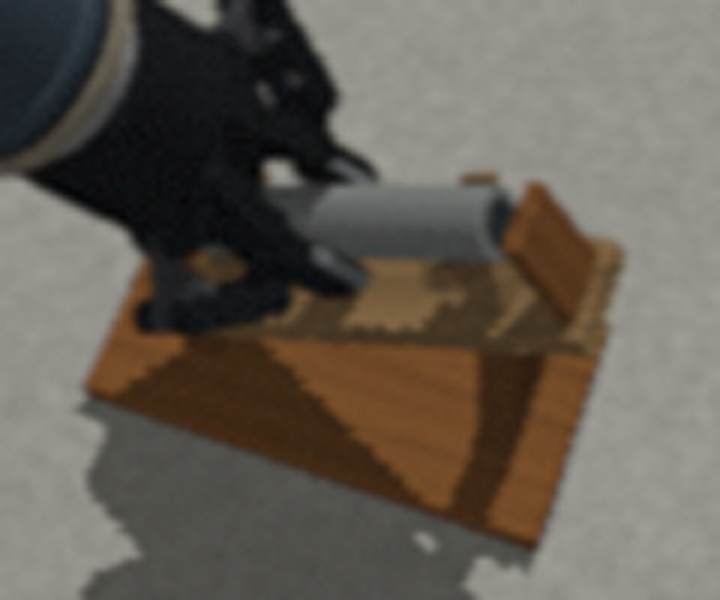

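The bar lies in the cradle with its upper end at (500,215) and a gap to the upper stop at (545,235). The force rises without motion, so it is hard against the lower stop. I'll relax the push slightly, open part way and back out.

Call:
apply_moves:
  deltas:
    - [0.002,0,0,0,0,0,-1]
    - [0.005,0,0,0,0,0,-1]
    - [0.005,0,0,0,0,0,-1]
  force: 20

```text
clock: 15.42
tcp_pos: [0.6286, -0.176, 0.0758]
ee_rot: [-0.15, 0.95, 0.123, 0.246]
ft_force: [2.5, 2.6, 8.2]
width: 0.0263
gripper_force: 70.4
```

Call:
apply_moves:
  deltas:
    - [0,0,0,0,0,0,-0.3]
    - [0,0,0,0,0,0,-0.2]
    - [0,0,0,0,0,0,-0.1]
    - [0,0,0,0,0,0,0.05]
    - [0,0,0,0,0,0,0.1]
    - [0,0,0,0,0,0,0.1]
    - [0,0,0,0,0,0,0.1]

```text
clock: 16.0
tcp_pos: [0.6266, -0.1768, 0.0738]
ee_rot: [-0.15, 0.95, 0.123, 0.244]
ft_force: [-1.0, 0.0, 0.6]
width: 0.0468
gripper_force: 0.0
```

```bash
python3 -c "
from h import *
rdelta(.0,.0,15,-.0005)"
```

```text
t 16.0 tcp [ 0.6266 -0.1768  0.0738] q [ 0.62  0.63 -0.15  1.95 -0.98  0.54  0.05] w 0.0468 F [-1.   0.   0.6]
shift [ 0.011 -0.002 -0.002] turn [ 0.    -0.    -0.001]
end in cradle mm [-3.4 -0.7 -0.7] bar axis err deg [-0.14  0.01] q [-0.982  0.544]
```

Released and force-free. Retreating along the tool axis.

Call:
apply_moves:
  deltas:
    - [0,0,-0.03,0,0,0,0.1]
    - [0,0,-0.08,0,0,0,0.1]
    - [0,0,-0.15,0,0,0,0.1]
    - [0,0,-0.22,0,0,0,0.1]
    - [0,0,-0.3,0,0,0,0.1]
    - [0,0,-0.4,0,0,0,0.1]
    - [0,0,-0.5,0,0,0,0.1]
    - [0,0,-0.5,0,0,0,0.1]
    - [0,0,-0.5,0,0,0,0.1]
    - [0,0,-0.5,0,0,0,0.1]

```text
clock: 16.83
tcp_pos: [0.5625, -0.2282, 0.1995]
ee_rot: [-0.15, 0.95, 0.123, 0.244]
ft_force: [-1.0, -0.4, -0.7]
width: 0.0469
gripper_force: 0.0
```

Run:
```python
from h import *
from rig import arm,snapshot
o=arm.get_obs(); p,d=snapshot("wrist"); print(o["tcp_pos"],o["ft_force"].round(1),o["clock"])
c=calibration("wrist");P=cloud(d,c,wT(o,c)); hsv=cv2.cvtColor(p,cv2.COLOR_RGB2HSV)
q=(P-O)@C*1000
g=(d>0)&(hsv[...,2]>60)&(hsv[...,1]<60)&(abs(q[...,1])<20)&(q[...,2]>-5)&(q[...,2]<30)&(q[...,0]>-20)&(q[...,0]<180)
for a,b in ((5,30),(30,60),(60,100),(100,130),(130,158)):
    k=q[g&(q[...,0]>a)&(q[...,0]<b)]
    if len(k)>20: print(a,b,"ztop",np.percentile(k[:,2],95).round(1),"y",np.percentile(k[:,1],[2,98]).mean().round(1))
print("bar x",np.percentile(q[g][:,0],[.5,99.5]).round(1))
s,_=snapshot("scene")
cv2.imwrite("pics/f.png",np.hstack([cv2.resize(p,(400,250)),cv2.resize(s,(400,250))])[:,:,::-1])
```

```text
[ 0.5625364  -0.22817716  0.19946906] [-1.  -0.4 -0.7] 16.8333
5 30 ztop 13.9 y -1.9
30 60 ztop 13.9 y -1.6
60 100 ztop 14.0 y -1.7
100 130 ztop 13.9 y -1.7
130 158 ztop 14.0 y -1.1
bar x [  1.3 158.8]
```

View pics/f.png

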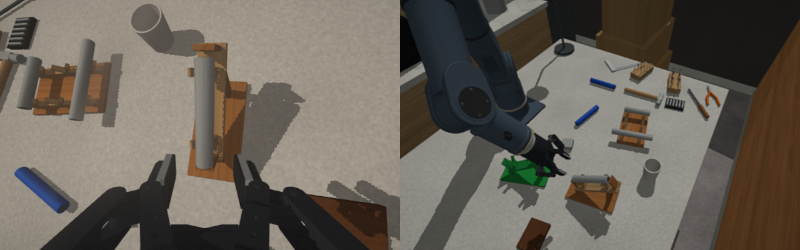

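The bar lies in both saddles (top 14.0 mm above the cradle axis along its whole length) and reads x ≈ 0–159 mm, so it is against the lower stop. It appears at (205,110) in the wrist view. The other two bars are in the rack and the bystanders are where they were. Handing in.

```bash
python3 -c "
from rig import arm
print(arm.finish_job())"
```

```text
the job is handed in; nothing more can be done
None
```

The 160 mm mandrel is seated in both saddles against the lower stop and released, the other two are still in the rack, and the job was handed in at about 17 s; the judge's verdict was not shown.

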